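# Fill the last free rails of the stall's tray rack

## Task

Take the tray from the wooden block by its leaning handle and slide it, level, onto the one free pair of rails in the rack bay that already holds two trays, until it is fully home against the back stops. Leave it resting on its rails, let go and leave the other trays, the tin, the jar and the bowl as they are.

Things in the scene. Friction and masses are not known exactly. Their poses are not given: they have to be found in the camera images.
- tray: shallow aluminium tray, 120 deep (its x) by 186 wide (its y), sheet 3 thick, rim 10 high all round, about 0.3 kg, a black bar handle at the middle of its front (-x) edge. Origin: centre of the underside; x points from handle to back edge, z up. It is the tray to be put away; it starts on the wooden block, handle on the side away from the rack, facing the robot's left.
- tray_grip (a point): grip point of that tray's handle, at (-80, 0, 27) mm in the tray's frame; axes as the tray's. The handle is a straight bar 24 wide along y, 14 thick, 50 long; it rises from the front edge and leans 40 degrees from vertical, away from the tray (towards its -x). The grip point is on its centre line, 28 mm up from its foot. Pinch its flat sides, which face +y and -y.
- rack: fixed open steel rack, 370 high, 442 wide, two bays side by side, three rail pairs each, tops 60, 145 and 230 over the counter. Origin: on the counter, in the plane of the open front, which faces the robot's left, on the centre line of the bay nearer the robot, always the one with two trays; x points into the rack, z up. The other bay's centre line is at y = +214 mm.
- rails_low (a point): front end of the lowest rail pair of the near bay: midway between the rails, in the front plane, at the rail tops (60 mm up); axes as the rack's. Each rail is a ledge reaching 17 mm inwards from an upright web; the webs are 194 mm apart (4 mm play each side of a tray). Ledges run level from the front plane back to the stops.
- rails_mid (a point): the same for the middle rail pair (145 mm up). On any pair the back stops are at x = 126 mm: a tray fully home has its origin 66 mm behind the front plane, its front edge 6 mm behind it, and its handle projecting in front.
- rails_top (a point): the same for the top rail pair (230 mm up). A 12 mm bar runs across the rack's top front, underside 360 mm over the counter, centre 35 mm in front of the front plane. That bar and the handles of trays above leave no room for an upright gripper: lean the tool as the handle leans, 40 to 45 degrees, upper end away from the rack.
- stock_a: loose stock tray of the same make and size, home on the low rails of one of the two bays. Of the three stock trays two stand in the near bay; the third stands in the other bay, so its height is the one that is free in the near bay. Origin and axes as the tray's.
- stock_b: loose stock tray of the same make and size, home on the middle rails of one of the two bays. Of the three stock trays two stand in the near bay; the third stands in the other bay, so its height is the one that is free in the near bay. Origin and axes as the tray's.
- stock_c: loose stock tray of the same make and size, home on the top rails of one of the two bays. Of the three stock trays two stand in the near bay; the third stands in the other bay, so its height is the one that is free in the near bay. Origin and axes as the tray's.
- stand: fixed wooden packing block under the tray at the start: top board 90 (its x) by 150 (its y), 45 high, the tray centred on it with the same yaw, overhanging all round. Origin: centre of its foot.
- tin: closed tin, 72 diameter, 95 high, upright; bystander. Origin: centre of its underside.
- jar: small amber glass jar with steel cap, 60 diameter, 75 high, upright; bystander. Origin: centre of its underside.
- bowl: steel bowl, 110 across the rim, 45 high; bystander. Origin: centre of its underside.
Things that resemble listed ones, but are neither listed nor needed, are in the scene too. Leave any green or yellow look-alike of the tray alone.

How it is judged:
On the way, in this order (a step that is already met when the one before it is completed fails the run):
1. the tray is held in the gripper, lifted clear of the wooden block (contact force between the fingers and tray above 1 N and contact force between tray and stand below 0.05 N and distance of tray from where it was at the start of the episode above 0.02 m), for 0.1 s.
2. the tray has entered the near bay from the front, level, at the height of one of its rail pairs (x of tray in the frame of rack between -0.045 and 0.045 m and y of tray in the frame of rack between -0.007 and 0.007 m and angle between the x axis of tray and the x axis of rack, either way round below 0.08 rad and angle between tray's own z axis and vertical below 0.12 rad and (z of tray in the frame of rack between 0.054 and 0.074 m or z of tray in the frame of rack between 0.139 and 0.159 m or z of tray in the frame of rack between 0.224 and 0.244 m)), for 0.05 s.
At the end, for the whole second after the job is handed in: the tray rests released on the free rails of the near bay: origin within 8 mm of the back-stop position, within 7 mm sideways and 4 mm in height, straight within 0.08 rad and level within 0.12 rad, at rest; stock trays within 12 mm of their starts (x of tray in the frame of rack between 0.058 and 0.07 m and y of tray in the frame of rack between -0.007 and 0.007 m and angle between the x axis of tray and the x axis of rack, either way round below 0.08 rad and angle between tray's own z axis and vertical below 0.12 rad and (z of tray in the frame of rack between 0.057 and 0.064 m or z of tray in the frame of rack between 0.142 and 0.149 m or z of tray in the frame of rack between 0.227 and 0.234 m) and contact force between tray and rack above 0.5 N and linear speed of tray below 0.01 m/s and contact force between the fingers and tray below 0.05 N and distance of each of stock_a, stock_b, stock_c from where it was at the start of the episode below 0.012 m); the robot touches nothing.
It fails at once if a stock tray is shoved (moved more than 15 mm) (distance of any of stock_a, stock_b, stock_c from where it was at the start of the episode above 0.015 m).
It fails at once if the tin, jar or bowl is disturbed (moved more than 20 mm) (distance of any of tin, jar, bowl from where it was at the start of the episode above 0.02 m).
It also fails if it takes over 42 s, if anything falls off the work surface, if the arm or the gripper's body presses on something with over 40 N, if the wrist force passes 120 N, or if a joint passes its speed limit or range.

## Robot

A 7-joint arm with a two-finger parallel gripper is mounted at the origin on the work surface. World frame = base frame: x ahead of the robot, y to its left, z up, the work surface at z = 0. Lengths are in m, angles in rad, forces in N, time in s.
With the tool pointing down it reaches from about 0.4 to 0.9 m from the base axis. Payload 5.6 kg.
Tool frame: the origin (TCP) lies at the very end of the fingers, on their centre line; the grasp point (between the pads) lies 19 mm behind it; z points along the fingers, y is the line along which they close (so a half turn about z gives the same grasp; the last joint's range is limited). The gripper opens to 92 mm and grips with 3 to 60 N. Pads are 20 mm wide; open, the fingers measure 128 mm over their backs; the gripper's body (75 mm by 189 mm) begins 69 mm behind the grasp point.
Start: joints at [1.146, 0.468, -0.012, 1.603, 0.006, 1.071, -0.056], TCP at [0.242, -0.603, 0.215] pointing down, gripper open.
Joint ranges: [-2.53, 2.53], [-0.31, 2.02], [-1.57, 1.55], [0.28, 2.44], [-1.29, 4.43], [0.15, 1.84], [-2.92, 2.92]. Speed limits (rad/s): [2.57, 2.57, 3.14, 3.14, 3.14, 3.14, 3.14].

## Interface

Orientations are given as a rotation vector (axis times angle).
In Python, from plant import get_state, capture, camera_model, close_job, masks_of gives the robot as it stands.
- The arm moves only by the tool servo_tool, never from a script. Its argument "motion" is a list of rows, each a list of 7 numbers: the turn, a rotation vector about the tool's x, y, z in units of pi rad (1.0 is pi rad), then the shift along the tool's x, y, z in units of 0.25 m (1.0 is 0.25 m), then the gripper's target within -1 to 1 (shut at 1, half-way at 0, fully open at -1). A call has 1 to 20 rows; each row shifts and turns the commanded pose from where the row before left it, along the tool's axes as they then stand; what a row does not reach is not made up. A row lasts 1/10 s, in which the tool goes at most 50 mm and 8.59 degrees, less where a joint would pass 70% of its speed; a pose out of reach is approached as far as the arm can. A call with a number of a shift or a turn outside -1 to 1 is refused whole. A call with a gripper value outside its range is refused whole. The fingers move at their own pace and stop on an object; "force" is the grip in N (left out, the last holds). Time passes only in rows, so rows that do not move let the fingers close. It gives the time, the measured TCP pose, the force, the opening and the grip force at its end, in the units of the state.
- get_state(): the state, without advancing time (a new reading comes with each control period).
- capture(name): name is "scene" or "top"; returns the picture (400x640x3 uint8, red, green, blue); there is no depth.
- camera_model(name): a dict with "mtx" (3x3 intrinsics, pixels), "R" (3x3) and "t" (3): a world point X has camera coordinates R X + t. Camera axes: x right, y down, z forward; pixel columns grow to the right and rows downward; lengths in m; the calibration is good to about 2 mm. A picture is of the moment at which its call begins. camera_model takes no time and is no camera call.
- close_job(): hands the job in; it is judged then, once.
Trained networks look in the newest picture that a camera, given by its name, has taken for a name from the list of things; names that differ only in an ending like _2 or _b are one class to them, and where a whole thing is asked for, a point or a joint stands for the part that bears it (a point fixed in the world has none). Each returns a list of dicts, best first, with "score" (0 to 1); they miss things now and then, are a little off and sometimes report something else, mostly with a low value. They report only what shows in the picture. A call takes as long as a camera call. They do not tell look-alikes from the thing itself.
- masks_of(target, camera): "mask" (400x640 bool, what is visible of it) and "rect" ([left, top, width, height] in pixels, round what is visible of it).
The state is a dict: "time_s": time; "qpos": joint angles; "qd": joint speeds; "tau": joint torques, N m; "tcp_pos": TCP position; "eef_rot": TCP orientation; "wrist_force": force on the tool from outside, world axes, zero at the start; "torque": the same for the moment, N m; "opening": finger opening in m; "grasp_force": force on a finger pad.
Only numpy, scipy, OpenCV 4.12 (cv2) and the standard library are available. Lean on these libraries where they do the work, as an engineer would, in place of code of your own. Each camera call takes 0.05 s, during which the arm holds its last target. There are 200 camera calls.

## Working session

There is one attempt and no reset: what is moved stays moved. The work goes in short steps, Python scripts to look and compute and a tool call to move; the robot and the scene stay as the last step left them, time stands still between calls to the robot, and variables do not carry over. Pictures are saved under pics/ and viewed, at most 10 in all, crops included, and the job is handed in when it is done.

Besides the shell and the picture viewer there is one more tool, called after ">>>" by a JSON object that holds its "fn" and its "kwargs", one argument or row to a line. servo_tool: Moves the arm, as the interface text tells. Shifts and turns lie within -1 to 1; 1 stands for 0.25 m of shift or pi rad of turn. Its arguments: {"type":"object","properties":{"motion":{"type":"array","items":{"type":"array","items":{"type":"number","minimum":-1,"maximum":1}}},"force":{"type":"number"}},"required":["motion"]}

```bash
mkdir -p pics; cat > h.py <<'E'
import numpy as np, cv2
from plant import *
E
python3 - <<'E'
from h import *
for n in("scene","top"):
    im=capture(n); cv2.imwrite(f"pics/{n}0.png",im[:,:,::-1])
    m=camera_model(n); print(n,m["mtx"].tolist(),(-m["R"].T@m["t"]).round(3),m["R"].round(3).tolist())
    for t in("tray","rack","stand","stock_a","tin","jar","bowl","tray_grip"):
        print(t,[(round(d["score"],2),d["rect"]) for d in masks_of(t,n)])
s=get_state();print(s)
E
```

```text
scene [[466.8567437602247, 0.0, 321.8922559744072], [0.0, 466.8567437602247, 196.22887458118925], [0.0, 0.0, 1.0]] [ 0.595 -0.771  1.133] [[0.992, 0.13, -0.005], [0.094, -0.747, -0.658], [-0.089, 0.652, -0.753]]
tray [(0.93, [219.4, 130.4, 63.0, 48.6]), (0.88, [200.8, 272.2, 86.4, 71.1]), (0.58, [396.9, 209.3, 67.9, 54.4])]
rack [(0.78, [306.0, 133.3, 206.9, 158.3]), (0.63, [364.3, 126.0, 33.1, 21.2])]
stand [(0.39, [302.8, 130.1, 209.2, 159.4])]
stock_a [(0.75, [317.7, 174.1, 81.9, 61.1]), (0.7, [396.2, 209.8, 71.1, 52.7]), (0.55, [320.0, 229.7, 71.4, 28.1])]
tin [(0.7, [397.5, 151.7, 25.2, 30.2])]
jar [(0.66, [279.4, 372.0, 26.5, 27.7])]
bowl [(0.94, [367.4, 123.5, 29.9, 23.6])]
tray_grip [(0.96, [219.7, 137.6, 59.9, 44.6]), (0.93, [272.3, 97.9, 59.2, 42.2]), (0.71, [297.8, 135.8, 63.8, 46.2]), (0.71, [202.9, 273.7, 83.3, 67.9]), (0.63, [321.8, 232.0, 72.9, 26.3])]
top [[511.4750302016815, 0.0, 313.8396038184686], [0.0, 511.4750302016815, 191.45507635877715], [0.0, 0.0, 1.0]] [0.401 0.09  1.892] [[-0.006, -1.0, 0.002], [-0.998, 0.006, -0.057], [0.057, -0.002, -0.998]]
tray [(0.97, 
[... 597 characters left out ...]
'qpos': array([ 1.14601248,  0.46746296, -0.01160246,  1.60270045,  0.00599157,
        1.07141961, -0.05629021]), 'qd': array([-3.58525045e-04,  6.36951497e-04, -8.62895862e-05,  6.91235150e-04,
        3.11529687e-04,  6.50007156e-04, -1.72287418e-03]), 'tau': array([-1.01756864e-04, -5.20402980e+01, -1.27040935e-02, -2.44054413e+01,
       -5.67031454e-02,  1.13190565e-02,  3.11439408e-05]), 'tcp_pos': array([ 0.24213904, -0.60321893,  0.21461622]), 'eef_rot': array([ 3.08449610e+00,  5.95961729e-01, -3.14117519e-05]), 'wrist_force': array([ 0.2078516 , -1.08500659, -0.92420149]), 'torque': array([-0.02705042,  0.049529  , -0.06436686]), 'grasp_force': 0.0, 'opening': 0.09215784835442675}
```

View pictures.

View pics/scene0.png

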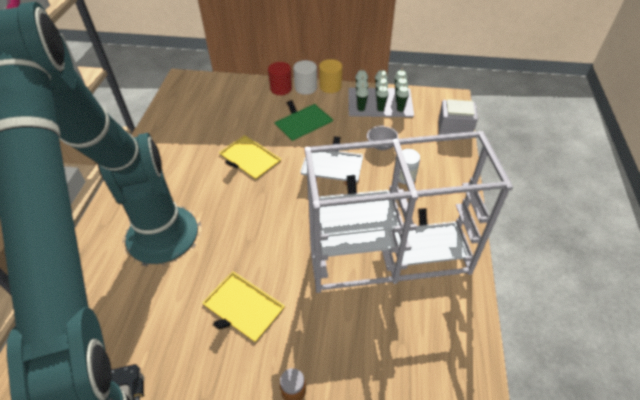

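View pics/top0.png

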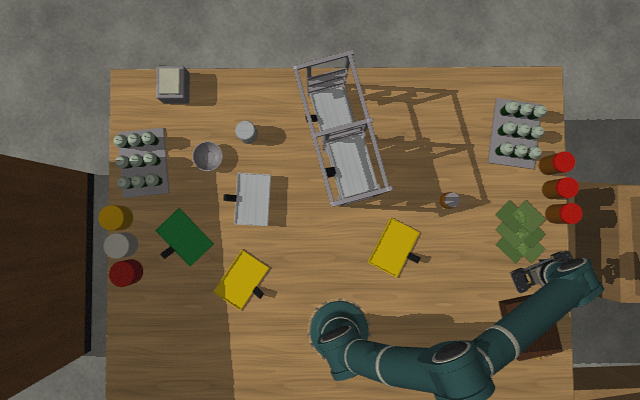

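```bash
python3 - <<'E'
import cv2
a=cv2.imread("pics/scene0.png")[120:300,290:520]; cv2.imwrite("pics/c1.png",cv2.resize(a,None,fx=3.3,fy=3.3,interpolation=cv2.INTER_CUBIC))
b=cv2.imread("pics/top0.png")[45:235,215:400]; cv2.imwrite("pics/c2.png",cv2.resize(b,None,fx=3.1,fy=3.1,interpolation=cv2.INTER_CUBIC))
E
```

```text
(no output)
```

View pics/c1.png

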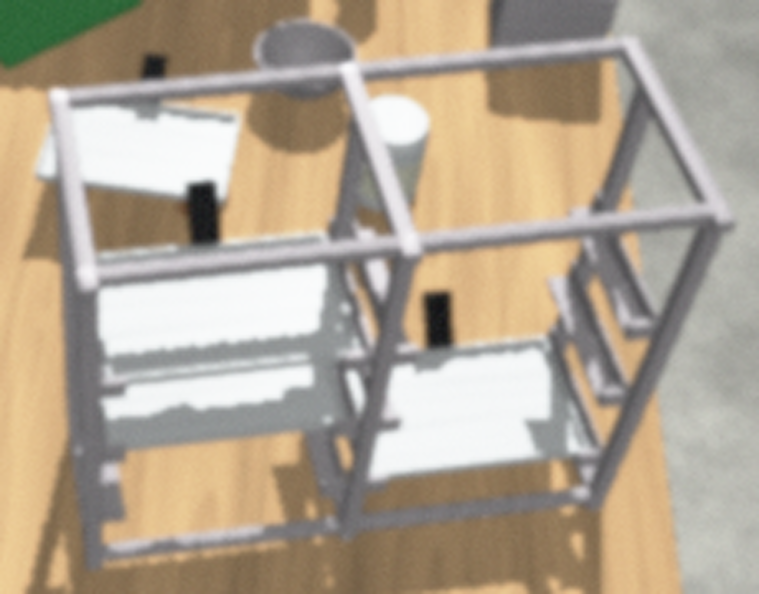

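View pics/c2.png

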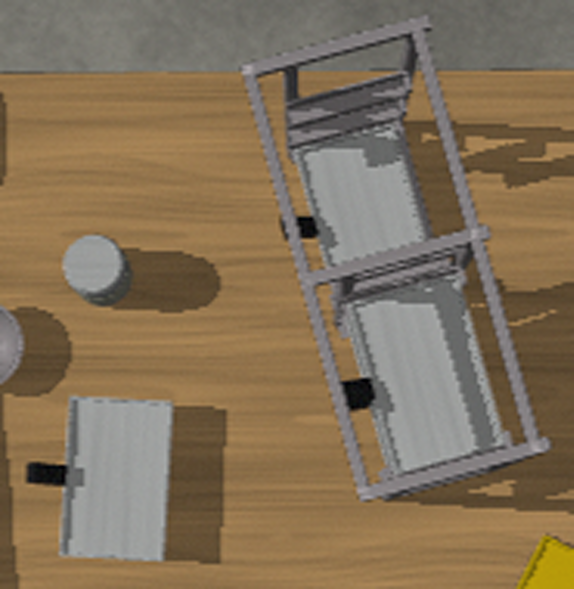

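The scene picture shows the aluminium tray at about (333,165), with its handle at (336,141). In the top picture it is at (253,200), with its handle at (230,198). The near bay's top and middle rails hold trays and its low rails look free, because the far bay's tray at (425,243) sits on its lowest rails. Next I fit the poses.

```bash
cat >> h.py <<'E'
from scipy.optimize import least_squares
CM={n:camera_model(n) for n in("scene","top")}
def proj(n,X):
    m=CM[n]; c=np.atleast_2d(X)@m["R"].T+m["t"]; p=c@m["mtx"].T; return p[:,:2]/p[:,2:]
def c1(p): return (np.array(p)+.5)/3.3-.5+[290,120]
def c2(p): return (np.array(p)+.5)/3.1-.5+[215,45]
def wpts(P,x,y,z,yaw):
    P=np.array(P,float); c,s=np.cos(yaw),np.sin(yaw)
    return np.c_[x+c*P[:,0]-s*P[:,1],y+s*P[:,0]+c*P[:,1],z+P[:,2]]
E
cat > fit.py <<'E'
from h import *
S=c1([(59,98),(349,70),(631,46),(86,278),(411,245),(725,217)]); T=c2([(367,492),(310,278),(250,70),(542,446),(482,233),(425,25)])
def rk(p):
    d=p[4]; w=p[5]
    return wpts([(-.035,.107-w,.366),(-.035,.107,.366),(-.035,.107+w,.366),(d,.107-w,.366),(d,.107,.366),(d,.107+w,.366)],*p[:4])
f=lambda p:np.r_[(proj("scene",rk(p))-S).ravel(),(proj("top",rk(p))-T).ravel()]
r=least_squares(f,[.55,.05,0,-1.8,.13,.215]);print("rack",r.x.round(4));print(r.fun.reshape(-1,2).round(1).tolist())
S2=c1([(240,118),(222,198),(38,178),(155,57)]);T2=c2([(70,398),(172,402),(165,560),(60,556),(27,472)])
C=np.array([(-.06,.093,.01),(.06,.093,.01),(.06,-.093,.01),(-.06,-.093,.01),(-.096,0,.046)])
g=lambda p:np.r_[(proj("scene",wpts(C[[0,1,2,4]],*p))-S2).ravel(),(proj("top",wpts(C,*p))-T2).ravel()]
q=least_squares(g,[.4,.32,.045,-1.6],loss="soft_l1");print("tray",q.x.round(4));print(g(q.x).reshape(-1,2).round(1).tolist())
E
python3 fit.py
```

```text
rack [ 0.5632  0.0232  0.0062 -1.3147  0.1384  0.2136]
[[-0.1, -0.4], [0.2, 0.1], [0.3, -0.4], [0.3, 0.4], [-0.3, 0.6], [-0.8, -0.4], [0.0, 0.1], [-0.3, 0.3], [0.7, -0.4], [-0.2, -0.1], [0.1, -0.0], [-0.3, -0.5]]
tray [ 0.4803  0.309   0.0387 -1.6228]
[[-0.1, -0.3], [0.6, 1.4], [-1.0, -0.0], [0.0, -0.3], [-0.3, -0.6], [-0.1, -0.3], [-0.4, 0.2], [0.1, -0.0], [0.4, 0.3]]
```

>>> {"fn": "servo_tool", "kwargs": {
  "motion": [
    [0,0,0,0,0,-0.2,-1],
    [0,0,0,0,0,-0.2,-1],
    [0,0,0,0,0,-0.2,-1],
    [0,0,0,0,0,-0.2,-1],
    [0,0,0,0,0,-0.2,-1],
    [0,0,0,0,0,-0.15,-1],
    [0,0,-0.0454,0,0,0,-1],
    [0,0,-0.0454,0,0,0,-1],
    [0,0,-0.0454,0,0,0,-1],
    [0,0,-0.0454,0,0,0,-1],
    [0,0,-0.0454,0,0,0,-1],
    [0,0,-0.0454,0,0,0,-1],
    [0,0,-0.0454,0,0,0,-1],
    [0,0,-0.0454,0,0,0,-1],
    [0,0,0,0,0,0,-1]
  ]
}}

```text
time_s: 2.4
tcp_pos: [0.2421, -0.6032, 0.502]
eef_rot: [-2.274, -2.168, -0.0]
wrist_force: [0.4, 0.0, 0.3]
opening: 0.092
grasp_force: 0.0
```

```bash
cat >> h.py <<'E'
from scipy.spatial.transform import Rotation as Ro
RACK=np.array([.5632,.0232,-1.3147]); TRAY=np.array([.4803,.309,.045,-1.6228])
def toolR(yaw,lean):  # yaw of tray/rack x axis
    x=np.array([np.cos(yaw),np.sin(yaw),0]); zt=x*np.sin(lean)-np.array([0,0,1])*np.cos(lean)
    yt=np.cross([0,0,1],x); return Ro.from_matrix(np.c_[np.cross(yt,zt),yt,zt])
def delta(target,Rt=None):
    s=get_state(); R=Ro.from_rotvec(s["eef_rot"]); d=R.inv().apply(np.array(target)-s["tcp_pos"])
    print("t",round(s["time_s"],2),"tcp",s["tcp_pos"].round(4),"F",s["wrist_force"].round(1),"open",round(s["opening"],4),"q",s["qpos"].round(2))
    print("shift units",(d/.25).round(3),"dist",np.linalg.norm(d).round(4))
    if Rt is not None:
        r=(R.inv()*Rt).as_rotvec(); print("turn units",(r/np.pi).round(4),"deg",np.degrees(np.linalg.norm(r)).round(2)); 
        print("shift in target axes",(Rt.inv().apply(np.array(target)-s["tcp_pos"])/.25).round(3))
def grip(): return wpts([(-.08,0,.027)],*TRAY)[0]
E
python3 - <<'E'
from h import *
delta([.40,-.2,.5],toolR(-1.6228,np.radians(0)))
delta([.40,.15,.5]); delta([.46,.47,.4])
E
```

```text
t 2.4 tcp [ 0.2421 -0.6032  0.502 ] F [0.4 0.  0.3] open 0.092 q [ 1.25  0.36 -0.17  1.13  0.06  1.65  1.05]
shift units [1.641 0.554 0.008] dist 0.433
turn units [ 0.     -0.0001  0.0014] deg 0.25
shift in target axes [1.643 0.547 0.008]
t 2.4 tcp [ 0.2421 -0.6032  0.502 ] F [0.4 0.  0.3] open 0.092 q [ 1.25  0.36 -0.17  1.13  0.06  1.65  1.05]
shift units [3.039 0.487 0.009] dist 0.7696
t 2.4 tcp [ 0.2421 -0.6032  0.502 ] F [0.4 0.  0.3] open 0.092 q [ 1.25  0.36 -0.17  1.13  0.06  1.65  1.05]
shift units [4.329 0.666 0.409] dist 1.0998
```

>>> {"fn": "servo_tool", "kwargs": {
  "motion": [
    [0,0,0,0.18,0.061,0,-1],
    [0,0,0,0.18,0.061,0,-1],
    [0,0,0,0.18,0.061,0,-1],
    [0,0,0,0.18,0.061,0,-1],
    [0,0,0,0.18,0.061,0,-1],
    [0,0,0,0.18,0.061,0,-1],
    [0,0,0,0.18,0.061,0,-1],
    [0,0,0,0.18,0.061,0,-1],
    [0,0,0,0.18,0.061,0,-1],
    [0,0,0,0.17,-0.008,0,-1],
    [0,0,0,0.17,-0.008,0,-1],
    [0,0,0,0.17,-0.008,0,-1],
    [0,0,0,0.17,-0.008,0,-1],
    [0,0,0,0.17,-0.008,0,-1],
    [0,0,0,0.17,-0.008,0,-1],
    [0,0,0,0.17,-0.008,0,-1],
    [0,0,0,0.17,-0.008,0,-1],
    [0,0,0,0,0,0,-1]
  ]
}}

```text
time_s: 4.2
tcp_pos: [0.3975, 0.1411, 0.5026]
eef_rot: [2.267, 2.175, 0.003]
wrist_force: [-0.6, -0.2, -0.4]
opening: 0.0921
grasp_force: 0.0
```

```bash
python3 - <<'E'
from h import *
R=toolR(-1.6228,np.radians(44)); g=grip(); print("grip",g)
pre=g+R.apply([0,0,-.13]); print(pre)
delta(pre,R)
E
```

```text
grip [0.48445842 0.38889185 0.072     ]
[0.48915252 0.47907535 0.16551417]
t 4.2 tcp [0.3975 0.1411 0.5026] F [-0.6 -0.2 -0.4] open 0.0921 q [ 0.63 -0.09 -0.93  1.61 -0.07  1.59 -0.34]
shift units [1.364 0.309 1.35 ] dist 0.4861
turn units [ 0.0017 -0.2448  0.0031] deg 44.07
shift in target axes [1.922 0.296 0.019]
```

>>> {"fn": "servo_tool", "kwargs": {
  "motion": [
    [0,0,0,0.17,0.039,0.08,-1],
    [0,0,0,0.17,0.039,0.08,-1],
    [0,0,0,0.17,0.039,0.08,-1],
    [0,0,0,0.17,0.039,0.08,-1],
    [0,0,0,0.17,0.039,0.08,-1],
    [0,0,0,0.17,0.039,0.08,-1],
    [0,0,0,0.17,0.039,0.08,-1],
    [0,0,0,0.17,0.039,0.08,-1],
    [0,-0.0408,0,0,0,0,-1],
    [0,-0.0408,0,0,0,0,-1],
    [0,-0.0408,0,0,0,0,-1],
    [0,-0.0408,0,0,0,0,-1],
    [0,-0.0408,0,0,0,0,-1],
    [0,-0.0408,0,0,0,0,-1],
    [0,0,0,0,0,0,-1]
  ]
}}

```text
time_s: 5.7
tcp_pos: [0.4927, 0.457, 0.2891]
eef_rot: [1.954, 1.887, -0.644]
wrist_force: [-0.9, -0.4, -0.0]
opening: 0.0922
grasp_force: 0.0
```

```bash
python3 - <<'E'
from h import *
R=toolR(-1.6228,np.radians(44)); g=grip()
delta(g+R.apply([0,0,-.07]),R)
E
```

```text
t 5.7 tcp [0.4927 0.457  0.2891] F [-0.9 -0.4 -0. ] open 0.0922 q [-0.92  0.77 -0.02  1.05  0.28  1.84 -0.97]
shift units [0.297 0.023 0.602] dist 0.168
turn units [-0.0159 -0.0607  0.012 ] deg 11.5
shift in target axes [ 0.406 -0.019  0.535]
```

>>> {"fn": "servo_tool", "kwargs": {
  "motion": [
    [0,0,0,0.06,0.005,0.12,-1],
    [0,0,0,0.06,0.005,0.12,-1],
    [0,0,0,0.06,0.005,0.12,-1],
    [0,0,0,0.06,0.005,0.12,-1],
    [0,0,0,0.057,0.003,0.12,-1],
    [-0.008,-0.03,0.006,0,0,0,-1],
    [-0.008,-0.03,0.006,0,0,0,-1],
    [0,0,0,0,0,0,-1],
    [0,0,0,0,0,0,-1]
  ]
}}

```text
time_s: 6.6
tcp_pos: [0.4846, 0.443, 0.1258]
eef_rot: [1.829, 1.751, -0.727]
wrist_force: [0.8, -1.0, -0.7]
opening: 0.0921
grasp_force: 0.0
```

```bash
python3 - <<'E'
from h import *
R=toolR(-1.6228,np.radians(44)); g=grip()
delta(g+R.apply([0,0,.016]),R)
for n in("scene","top"):
    im=capture(n); cv2.imwrite(f"pics/{n}1.png",im[:,:,::-1])
a=cv2.imread("pics/scene1.png")[60:260,250:450]; b=cv2.imread("pics/top1.png")[120:320,160:360]
cv2.imwrite("pics/ab1.png",np.hstack([cv2.resize(i,(400,400),interpolation=cv2.INTER_CUBIC) for i in(a,b)]))
E
```

```text
t 6.6 tcp [0.4846 0.443  0.1258] F [ 0.8 -1.  -0.7] open 0.0921 q [-0.97  0.95  0.    1.15  0.36  1.7  -1.09]
shift units [-0.013  0.011  0.369] dist 0.0923
turn units [-0.0002 -0.0057  0.0027] deg 1.13
shift in target axes [-0.006  0.011  0.369]
```

View pics/ab1.png

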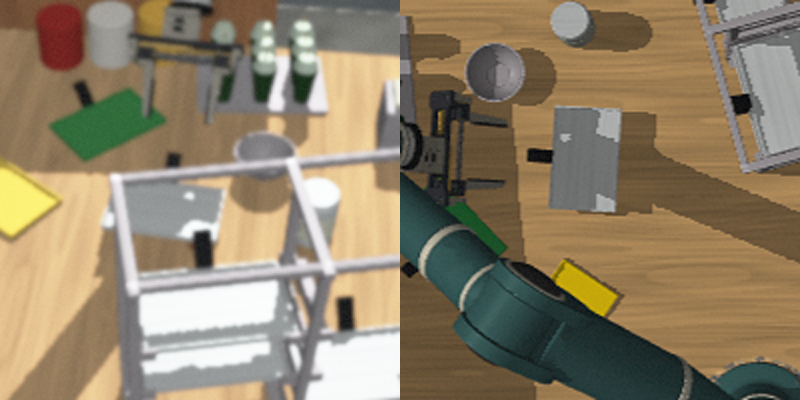

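>>> {"fn": "servo_tool", "kwargs": {
  "motion": [
    [0,-0.0057,0.0027,0,0.011,0.046,-1],
    [0,0,0,0,0,0.046,-1],
    [0,0,0,0,0,0.046,-1],
    [0,0,0,0,0,0.046,-1],
    [0,0,0,0,0,0.046,-1],
    [0,0,0,0,0,0.046,-1],
    [0,0,0,0,0,0.046,-1],
    [0,0,0,0,0,0.042,-1],
    [0,0,0,0,0,0,-1],
    [0,0,0,0,0,0,-1]
  ]
}}

```text
time_s: 7.7
tcp_pos: [0.4845, 0.3788, 0.0606]
eef_rot: [1.822, 1.727, -0.739]
wrist_force: [-0.8, 0.2, -0.1]
opening: 0.0922
grasp_force: 0.0
```

```bash
python3 - <<'E'
from h import *
R=toolR(-1.6228,np.radians(44)); g=grip()
delta(g+R.apply([0,0,.016]),R)
a=capture("scene")[100:170,300:370,::-1]; b=capture("top")[165:235,205:275,::-1]
cv2.imwrite("pics/ab2.png",np.hstack([cv2.resize(i,(400,400),interpolation=cv2.INTER_CUBIC) for i in(a,b)]))
E
```

```text
t 7.7 tcp [0.4845 0.3788 0.0606] F [-0.8  0.2 -0.1] open 0.0922 q [-0.94  0.96  0.02  1.32  0.39  1.54 -1.13]
shift units [-0.003 -0.002  0.003] dist 0.0012
turn units [ 0.0001  0.0012 -0.0004] deg 0.23
shift in target axes [-0.003 -0.002  0.003]
```

View pics/ab2.png

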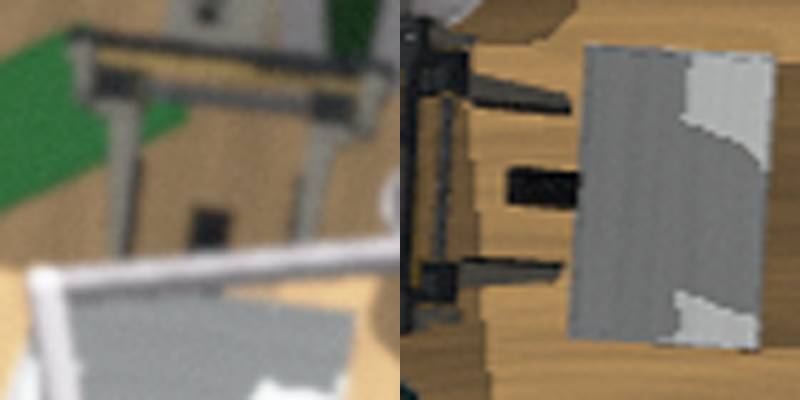

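>>> {"fn": "servo_tool", "kwargs": {
  "motion": [
    [0,0,0,0,0,0,1],
    [0,0,0,0,0,0,1],
    [0,0,0,0,0,0,1],
    [0,0,0,0,0,0,1],
    [0,0,0,0,0,0,1],
    [0,0,0,0,0,0,1],
    [0,0,0,0,0,0,1],
    [0,0,0,0,0,0,1]
  ],
  "force": 40
}}

```text
time_s: 8.6
tcp_pos: [0.4845, 0.3788, 0.0606]
eef_rot: [1.822, 1.727, -0.739]
wrist_force: [0.1, -1.0, -0.8]
opening: 0.0301
grasp_force: 0.0
```

Still closing; I'll wait, then lift 40 mm.

>>> {"fn": "servo_tool", "kwargs": {
  "motion": [
    [0,0,0,0,0,0,1],
    [0,0,0,0,0,0,1],
    [0,0,0,0,0,0,1],
    [0,0,0,0,0,0,1],
    [0,0,0,-0.028,0,-0.029,1],
    [0,0,0,-0.028,0,-0.029,1],
    [0,0,0,-0.028,0,-0.029,1],
    [0,0,0,-0.028,0,-0.029,1],
    [0,0,0,0,0,0,1],
    [0,0,0,0,0,0,1],
    [0,0,0,0,0,0,1]
  ]
}}

```text
time_s: 9.7
tcp_pos: [0.4842, 0.3788, 0.1005]
eef_rot: [1.821, 1.727, -0.74]
wrist_force: [-0.2, -0.4, -3.3]
opening: 0.0234
grasp_force: 40.0
```

```bash
python3 - <<'E'
from h import *
def ray(n,p,z=0):
    m=CM[n]; d=m["R"].T@np.linalg.solve(m["mtx"],[*p,1]); o=-m["R"].T@m["t"]; return (o+d*(z-o[2])/d[2]).round(3)
print("tin",ray("top",(244.5,131),.095),"bowl",ray("top",(206.5,153),.045),"jar",ray("top",(449,202),.075))
R=toolR(-1.3147,np.radians(44))
P=lambda x,y,z:wpts([(x-.08,y,z+.027)],RACK[0],RACK[1],0,RACK[2])[0]+R.apply([0,0,.016])
for x in(-.15,):
    t=P(x,0,.085); print(t); delta(t,R)
E
```

```text
tin [0.719 0.331 0.095] bowl [0.648 0.475 0.045] jar [ 0.464 -0.394  0.075]
[0.50775497 0.23494677 0.10049056]
t 9.7 tcp [0.4842 0.3788 0.1005] F [-0.2 -0.4 -3.3] open 0.0234 q [-0.94  0.91  0.02  1.32  0.39  1.59 -1.11]
shift units [-0.408  0.124  0.398] dist 0.1458
turn units [-0.0683  0.0014 -0.0707] deg 17.7
shift in target axes [-0.417 -0.055  0.403]
```

>>> {"fn": "servo_tool", "kwargs": {
  "motion": [
    [-0.0137,0,-0.0141,0,0,0,1],
    [-0.0137,0,-0.0141,0,0,0,1],
    [-0.0137,0,-0.0141,0,0,0,1],
    [-0.0137,0,-0.0141,0,0,0,1],
    [-0.0137,0,-0.0141,0,0,0,1],
    [0,0,0,-0.052,-0.007,0.05,1],
    [0,0,0,-0.052,-0.007,0.05,1],
    [0,0,0,-0.052,-0.007,0.05,1],
    [0,0,0,-0.052,-0.007,0.05,1],
    [0,0,0,-0.052,-0.007,0.05,1],
    [0,0,0,-0.052,-0.007,0.05,1],
    [0,0,0,-0.052,-0.007,0.05,1],
    [0,0,0,-0.052,-0.007,0.05,1],
    [0,0,0,0,0,0,1],
    [0,0,0,0,0,0,1]
  ],
  "force": 60
}}

```text
time_s: 11.2
tcp_pos: [0.5074, 0.2361, 0.1017]
eef_rot: [1.505, 1.948, -0.61]
wrist_force: [-0.0, 1.4, -2.7]
opening: 0.0233
grasp_force: 60.0
```

```bash
python3 - <<'E'
from h import *
R=toolR(-1.3147,np.radians(44))
delta(wpts([(-.23,0,.112)],RACK[0],RACK[1],0,RACK[2])[0]+R.apply([0,0,.016]),R)
a=capture("scene")[:,:,::-1]; b=capture("top")[:,:,::-1]
cv2.imwrite("pics/s3.png",a);cv2.imwrite("pics/t3.png",b)
# expected tray corners
C=np.array([(-.06,.093,.01),(.06,.093,.01),(.06,-.093,.01),(-.06,-.093,.01)])
W=wpts(wpts(C,-.15,0,.085,0),RACK[0],RACK[1],0,RACK[2])
print(proj("scene",W).round(1).tolist(),proj("top",W).round(1).tolist())
cv2.imwrite("pics/ab3.png",np.hstack([cv2.resize(i,(400,400),interpolation=cv2.INTER_CUBIC) for i in(a[145:225,295:375+40][:80,:80],b[130:210,260-15:340-15])]))
E
```

```text
t 11.2 tcp [0.5074 0.2361 0.1017] F [-0.   1.4 -2.7] open 0.0233 q [-0.87  0.71  0.03  1.74  0.64  1.25 -0.97]
shift units [-0.     0.     0.007] dist 0.0017
turn units [ 0.0001  0.0011 -0.0002] deg 0.21
shift in target axes [-0.     0.     0.007]
[[368.1, 170.4], [375.9, 199.5], [312.8, 205.8], [308.4, 176.1]] [[267.3, 164.4], [300.2, 155.6], [313.9, 206.5], [280.8, 215.3]]
```

View pics/ab3.png

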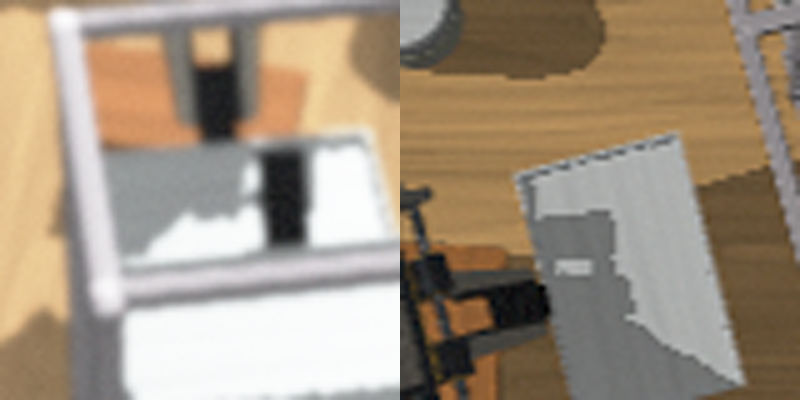

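```bash
cat > edge.py <<'E'
from h import *
from scipy.ndimage import map_coordinates
def edge(im,n,A,B,w=5,lo=.15,hi=.85):
    "median offset (px, along outward-left normal) of strongest gradient around the line A-B (world)"
    p=proj(n,np.array([A,B])); d=p[1]-p[0]; L=np.linalg.norm(d); d/=L; nn=np.array([d[1],-d[0]])
    s=np.arange(-w,w+.01,.25); o=[]
    prof=[]
    for t in np.linspace(lo,hi,30):
        q=p[0]+d*L*t+s[:,None]*nn; prof.append(map_coordinates(im,[q[:,1],q[:,0]],order=1))
    g=np.abs(np.gradient(cv2.GaussianBlur(np.array(prof,np.float32),(5,1),0),axis=1)); k=g.argmax(1)
    return np.round(s[k],2), nn
E
python3 - <<'E'
from edge import *
C=np.array([(-.06,.093,.01),(.06,.093,.01),(.06,-.093,.01),(-.06,-.093,.01)])
W=wpts(wpts(C,-.149,0,.086,0),RACK[0],RACK[1],0,RACK[2])
im={"top":cv2.imread("pics/t3.png",0).astype(float),"scene":cv2.imread("pics/s3.png",0).astype(float)}
for n,i,lo,hi in(("top",0,.1,.95),("top",1,.05,.95),("top",2,.1,.9),("top",3,.7,.95),("scene",0,.05,.7),("scene",3,.8,.98)):
    o,nn=edge(im[n],n,W[i],W[(i+1)%4],4,lo,hi); print(n,i,"normal",nn.round(2),"med",np.median(o),o[::3].tolist())
E
```

```text
top 0 normal [-0.26 -0.97] med -1.75 [-2.25, -2.0, -1.75, -1.5, -1.25, -2.0, -1.75, -1.75, -2.5, -2.25]
top 1 normal [ 0.97 -0.26] med -0.5 [-0.5, -0.25, -0.25, -0.5, -0.5, -0.25, -0.25, -0.5, -0.5, -0.25]
top 2 normal [0.26 0.97] med 0.0 [-1.75, 0.25, -0.25, 0.0, 0.25, 2.75, 3.5, 0.0, -0.5, 0.5]
top 3 normal [-0.97  0.26] med -1.625 [0.25, 0.5, 0.5, 0.25, 0.75, -1.75, -2.0, -2.5, -2.75, -3.25]
scene 0 normal [ 0.97 -0.26] med -2.0 [-1.25, -2.75, 1.0, -1.75, 1.0, -2.5, 0.75, -2.5, 0.75, -2.0]
scene 3 normal [-0.09 -1.  ] med -3.125 [0.0, 0.0, -3.25, -3.25, -3.5, -3.5, -3.25, -2.75, -3.0, -3.0]
```

>>> {"fn": "servo_tool", "kwargs": {
  "motion": [
    [0,0,0,-0.0463,0,-0.048,1],
    [0,0,0,-0.0463,0,-0.048,1],
    [0,0,0,-0.0463,0,-0.048,1],
    [0,0,0,0,0,0,1],
    [0,0,0,0,0,0,1]
  ]
}}

```text
time_s: 11.8
tcp_pos: [0.5075, 0.2364, 0.1527]
eef_rot: [1.505, 1.948, -0.608]
wrist_force: [-0.5, -0.7, -3.6]
opening: 0.0237
grasp_force: 60.0
```

```bash
python3 - <<'E'
from h import *
s=get_state(); R=Ro.from_rotvec(s["eef_rot"]); R0=toolR(-1.3147,np.radians(44)); print(s["tcp_pos"],np.degrees((R*R0.inv()).as_rotvec()).round(2))
g=s["tcp_pos"]-R.apply([0,0,.016])
M=Ro.from_euler("z",RACK[2]); C=np.array([(-.06,.093,.01),(.06,.093,.01),(.06,-.093,.01),(-.06,-.093,.01)])
a=capture("scene")[:,:,::-1]; cv2.imwrite("pics/s4.png",a)
o=np.array([295,125]); big=cv2.resize(a[125:215,295:385],(720,600)[:1]*2 if 0 else (594,594),interpolation=cv2.INTER_CUBIC); k=6.6
for sag,col in((0,(0,0,255)),(.1,(255,0,0))):
    W=g+M.apply(Ro.from_euler("y",sag).apply(C-[-.08,0,.027])); p=(proj("scene",W)-o+.5)*k-.5
    print(sag,proj("scene",W).round(1).tolist())
    cv2.polylines(big,[p.round().astype(int)],True,col,1)
cv2.imwrite("pics/s4b.png",big)
E
```

```text
[0.5075307  0.23644753 0.15268633] [-0.12 -0.17 -0.  ]
0 [[369.2, 157.9], [377.3, 187.1], [312.4, 193.5], [307.9, 163.6]]
0.1 [[369.1, 157.9], [376.7, 189.7], [312.4, 196.1], [307.8, 163.7]]
```

View pics/s4b.png

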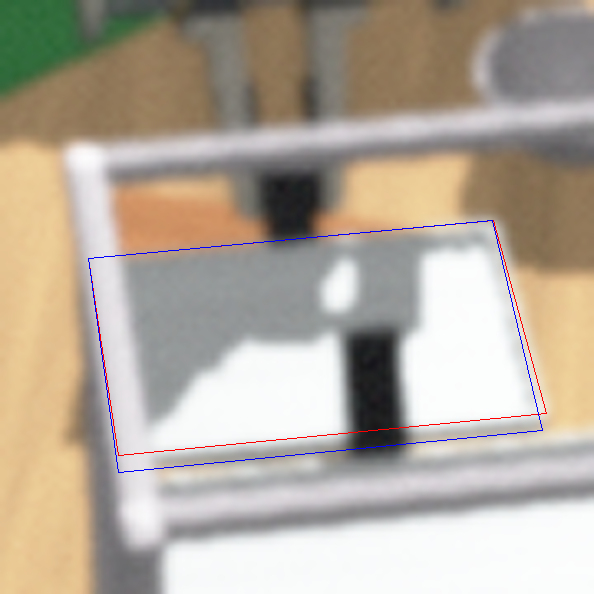

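```bash
python3 - <<'E'
from h import *
a=cv2.imread("pics/s4.png",0); t=cv2.imread("pics/t3.png",0)
for c in(330,336,362,366,370): print(c,"rows180-204",a[180:205,c].tolist())
# predicted rows at those columns
g=np.array([.5075307,.23644753,.15268633])-Ro.from_rotvec(get_state()["eef_rot"]).apply([0,0,.016])
M=Ro.from_euler("z",RACK[2])
for sag in(0,.05,.1):
  for nm,z in(("rimtop",.01),("bottom",0)):
    p=proj("scene",g+M.apply(Ro.from_euler("y",sag).apply(np.array([(.06,-.093,z),(.06,.093,z)])-[-.08,0,.027])))
    print(sag,nm,[np.interp(c,p[:,0],p[:,1]).round(1) for c in(330,336,362,366,370)])
E
```

```text
330 rows180-204 [247, 248, 248, 249, 250, 250, 250, 250, 250, 250, 249, 244, 225, 179, 159, 189, 208, 184, 166, 187, 211, 213, 193, 160, 134]
336 rows180-204 [249, 249, 250, 250, 250, 250, 250, 250, 250, 250, 249, 239, 202, 160, 165, 189, 187, 171, 182, 208, 215, 206, 178, 141, 137]
362 rows180-204 [252, 252, 252, 252, 252, 252, 252, 251, 248, 230, 186, 191, 220, 219, 182, 170, 192, 209, 209, 189, 151, 137, 169, 221, 243]
366 rows180-204 [252, 252, 252, 252, 252, 252, 252, 251, 244, 215, 184, 199, 215, 200, 177, 185, 213, 214, 200, 169, 141, 143, 194, 237, 248]
370 rows180-204 [252, 252, 252, 252, 252, 252, 252, 250, 237, 194, 182, 211, 219, 192, 167, 190, 208, 208, 193, 157, 136, 168, 223, 245, 249]
0 rimtop [np.float64(191.8), np.float64(191.2), np.float64(188.6), np.float64(188.2), np.float64(187.8)]
0 bottom [np.float64(194.1), np.float64(193.5), np.float64(190.9), np.float64(190.5), np.float64(190.1)]
0.05 rimtop [np.float64(193.1), np.float64(192.5), np.float64(190.0), np.float64(189.6), np.float64(189.2)]
0.05 bottom [np.float64(195.3), np.float64(194.7), np.float64(192.1), np.float64(191.7), np.float64(191.3)]
0.1 rimtop [np.float64(194.4), np.float64(193.8), np.float64(191.2), np.float64(190.8), np.float64(190.4)]
0.1 bottom [np.float64(196.4), np.float64(195.8), np.float64(193.2), np.float64(192.8), np.float64(192.4)]
```

>>> {"fn": "servo_tool", "kwargs": {
  "motion": [
    [0,-0.011,0,0,0,0,1],
    [0,0,0,0,0,0,1]
  ]
}}

```text
time_s: 12.05
tcp_pos: [0.5065, 0.2365, 0.1504]
eef_rot: [1.481, 1.923, -0.635]
wrist_force: [-1.0, 0.1, -2.6]
opening: 0.0237
grasp_force: 60.0
```

```bash
cat >> h.py <<'E'
def T(x,y=-.0007,z=.067): return wpts([(x-.0689,y,z+.0155)],RACK[0],RACK[1],0,RACK[2])[0]
def now():
    s=get_state(); p=Ro.from_euler("z",-RACK[2]).apply(s["tcp_pos"]-[RACK[0],RACK[1],0])+[.0689,0,-.0155]
    Rr=Ro.from_euler("z",-RACK[2]); print("tray est in rack",p.round(4),"F rack",Rr.apply(s["wrist_force"]).round(1),"torque",Rr.apply(s["torque"]).round(2))
E
python3 - <<'E'
from h import *
now();R=toolR(RACK[2],np.radians(46)); delta(T(-.10),R); delta(T(0)); 
print((R.inv().apply(T(.01)-T(0))/.25).round(4))
E
```

```text
tray est in rack [-0.1518 -0.0009  0.1349] F rack [-0.4 -1.  -2.6] torque [0.06 1.42 0.04]
t 12.05 tcp [0.5065 0.2365 0.1504] F [-1.   0.1 -2.6] open 0.0237 q [-0.89  0.66  0.03  1.72  0.64  1.35 -0.93]
shift units [0.053 0.001 0.338] dist 0.0854
turn units [-0.      0.0018  0.0007] deg 0.35
shift in target axes [0.051 0.001 0.338]
t 12.05 tcp [0.5065 0.2365 0.1504] F [-1.   0.1 -2.6] open 0.0237 q [-0.89  0.66  0.03  1.72  0.64  1.35 -0.93]
shift units [-0.223  0.     0.627] dist 0.1663
[-0.0278 -0.      0.0288]
```

>>> {"fn": "servo_tool", "kwargs": {
  "motion": [
    [0,0,0,0.0106,0,0.0676,1],
    [0,0,0,0.0106,0,0.0676,1],
    [0,0,0,0.0106,0,0.0676,1],
    [0,0,0,0.0106,0,0.0676,1],
    [0,0,0,0.0106,0,0.0676,1],
    [0,0,0,0,0,0,1],
    [0,0,0,-0.0276,0,0.0289,1],
    [0,0,0,-0.0276,0,0.0289,1],
    [0,0,0,-0.0276,0,0.0289,1],
    [0,0,0,-0.0276,0,0.0289,1],
    [0,0,0,-0.0276,0,0.0289,1],
    [0,0,0,0,0,0,1],
    [0,0,0,0,0,0,1]
  ]
}}

```text
time_s: 13.35
tcp_pos: [0.5332, 0.1375, 0.0838]
eef_rot: [1.485, 1.922, -0.632]
wrist_force: [-0.9, -0.7, -2.5]
opening: 0.0236
grasp_force: 60.0
```

```bash
python3 - <<'E'
from h import *
now();R=toolR(RACK[2],np.radians(46)); delta(T(0,z=.066),R)
b=capture("top")[:,:,::-1]; cv2.imwrite("pics/t5.png",b)
a=capture("scene")[:,:,::-1]; cv2.imwrite("pics/s5.png",a)
cv2.imwrite("pics/ab5.png",np.hstack([cv2.resize(i,(400,500),interpolation=cv2.INTER_CUBIC) for i in(a[180:300,300:396],b[120:220,270:350+0])]))
E
```

```text
tray est in rack [-0.0493 -0.      0.0683] F rack [ 0.5 -1.  -2.5] torque [ 0.1   1.36 -0.02]
t 13.35 tcp [0.5332 0.1375 0.0838] F [-0.9 -0.7 -2.5] open 0.0236 q [-0.78  0.7   0.09  1.86  0.74  1.13 -0.96]
shift units [-0.13  -0.003  0.149] dist 0.0494
turn units [ 0.0001  0.0011 -0.0003] deg 0.2
shift in target axes [-0.13  -0.003  0.148]
```

View pics/ab5.png

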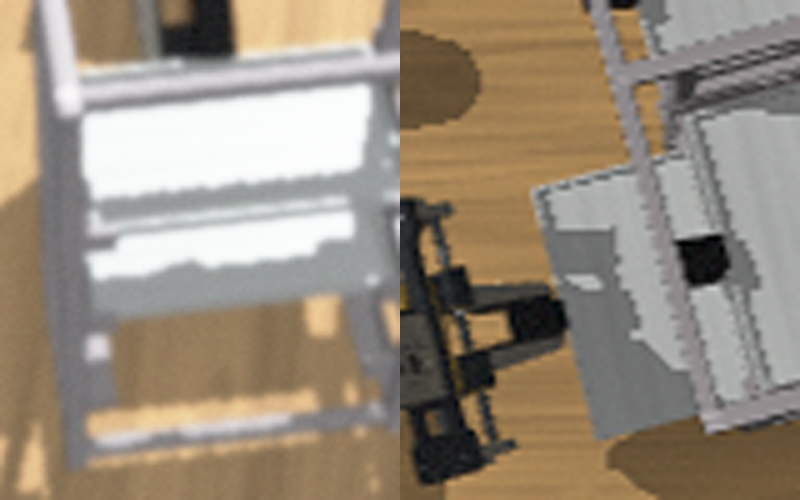

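The left view shows the near bay's low pair empty, with its rail at crop (97,345). The right view shows the tray entering straight under the front bar, and the forces are near zero. I'll continue slowly.

>>> {"fn": "servo_tool", "kwargs": {
  "motion": [
    [0,0,0,-0.022,0,0.0245,1],
    [0,0,0,-0.022,0,0.0245,1],
    [0,0,0,-0.022,0,0.0245,1],
    [0,0,0,-0.022,0,0.0245,1],
    [0,0,0,0,0,0,1]
  ]
}}

```text
time_s: 13.95
tcp_pos: [0.5416, 0.1035, 0.083]
eef_rot: [1.486, 1.919, -0.635]
wrist_force: [0.4, -0.5, -2.9]
opening: 0.0237
grasp_force: 60.0
```

```bash
python3 - <<'E'
from h import *
now();R=toolR(RACK[2],np.radians(46)); delta(T(0.05,z=.066),R)
E
```

```text
tray est in rack [-0.0142 -0.0005  0.0675] F rack [ 0.6  0.2 -2.9] torque [ 0.09  1.35 -0.01]
t 13.95 tcp [0.5416 0.1035 0.083 ] F [ 0.4 -0.5 -2.9] open 0.0237 q [-0.75  0.69  0.11  1.89  0.77  1.09 -0.95]
shift units [-0.173 -0.     0.19 ] dist 0.0642
turn units [-0.0005  0.0017 -0.0007] deg 0.34
shift in target axes [-0.174 -0.001  0.189]
```

>>> {"fn": "servo_tool", "kwargs": {
  "motion": [
    [0,0,0,-0.0248,0,0.0271,1],
    [0,0,0,-0.0248,0,0.0271,1],
    [0,0,0,-0.0248,0,0.0271,1],
    [0,0,0,-0.0248,0,0.0271,1],
    [0,0,0,-0.0248,0,0.0271,1],
    [0,0,0,-0.0248,0,0.0271,1],
    [0,0,0,-0.024,0,0.0271,1],
    [0,0,0,0,0,0,1],
    [0,0,0,0,0,0,1]
  ]
}}

```text
time_s: 14.85
tcp_pos: [0.5578, 0.0437, 0.081]
eef_rot: [1.484, 1.922, -0.632]
wrist_force: [-0.6, 0.9, -2.7]
opening: 0.0232
grasp_force: 60.0
```

```bash
python3 - <<'E'
from h import *
now();R=toolR(RACK[2],np.radians(46)); delta(T(0.05,z=.066),R)
E
```

```text
tray est in rack [ 0.0476 -0.0001  0.0655] F rack [-1.  -0.3 -2.7] torque [ 0.07  1.36 -0.03]
t 14.85 tcp [0.5578 0.0437 0.081 ] F [-0.6  0.9 -2.7] open 0.0232 q [-0.68  0.67  0.15  1.94  0.83  1.   -0.92]
shift units [-0.008 -0.003  0.005] dist 0.0025
turn units [ 0.0001  0.0011 -0.0002] deg 0.21
shift in target axes [-0.008 -0.003  0.005]
```

>>> {"fn": "servo_tool", "kwargs": {
  "motion": [
    [0,0,0,-0.007,0,0.0072,1],
    [0,0,0,-0.007,0,0.0072,1],
    [0,0,0,-0.007,0,0.0072,1],
    [0,0,0,-0.007,0,0.0072,1],
    [0,0,0,-0.007,0,0.0072,1],
    [0,0,0,-0.007,0,0.0072,1],
    [0,0,0,0,0,0,1]
  ]
}}

```text
time_s: 15.55
tcp_pos: [0.5612, 0.0305, 0.0806]
eef_rot: [1.484, 1.925, -0.631]
wrist_force: [-2.1, 3.1, -2.7]
opening: 0.0237
grasp_force: 60.0
```

```bash
python3 - <<'E'
from h import *
now()
E
```

```text
tray est in rack [ 0.0613 -0.0001  0.0651] F rack [-3.5 -1.3 -2.7] torque [-0.12  1.9  -0.05]
```

>>> {"fn": "servo_tool", "kwargs": {
  "motion": [
    [0,0,0,-0.0056,0,0.0057,1],
    [0,0,0,0,0,0,1]
  ]
}}

```text
time_s: 15.75
tcp_pos: [0.5612, 0.0303, 0.0804]
eef_rot: [1.483, 1.927, -0.629]
wrist_force: [-6.6, 8.6, 0.2]
opening: 0.0235
grasp_force: 60.0
```

```bash
python3 - <<'E'
from h import *
now()
E
```

```text
tray est in rack [ 0.0615 -0.0002  0.0649] F rack [-10.   -4.2   0.2] torque [-0.49  2.12 -0.52]
```

>>> {"fn": "servo_tool", "kwargs": {
  "motion": [
    [0,0,0,0.004,0,-0.004,1],
    [0,0,0,0.0029,0,0.0028,1],
    [0,0,0,0.0029,0,0.0028,1],
    [0,0,0,0.0029,0,0.0028,1],
    [0,0,0,0,0,0,1]
  ]
}}

```text
time_s: 16.25
tcp_pos: [0.5616, 0.0305, 0.0778]
eef_rot: [1.483, 1.925, -0.63]
wrist_force: [-3.9, 5.5, 0.0]
opening: 0.0237
grasp_force: 60.0
```

```bash
python3 - <<'E'
from h import *
now()
E
```

```text
tray est in rack [0.0614 0.0003 0.0623] F rack [-6.3 -2.4  0. ] torque [-0.14  1.77 -0.08]
```

>>> {"fn": "servo_tool", "kwargs": {
  "motion": [
    [0,0,0,0.0029,0,0.0028,1],
    [0,0,0,0.0029,0,0.0028,1],
    [0,0,0,0,0,0,1]
  ]
}}

```text
time_s: 16.55
tcp_pos: [0.5618, 0.0306, 0.0759]
eef_rot: [1.483, 1.925, -0.63]
wrist_force: [-4.3, 6.5, 0.1]
opening: 0.0236
grasp_force: 60.0
```

```bash
python3 - <<'E'
from h import *
now()
E
```

```text
tray est in rack [0.0614 0.0005 0.0604] F rack [-7.4 -2.5  0.1] torque [-0.01  1.65 -0.09]
```

>>> {"fn": "servo_tool", "kwargs": {
  "motion": [
    [0,0,0,0.0029,0,0.0028,1],
    [0,0,0,0,0,0,1]
  ]
}}

```text
time_s: 16.75
tcp_pos: [0.5619, 0.0306, 0.0752]
eef_rot: [1.482, 1.924, -0.63]
wrist_force: [-3.5, 6.5, 1.5]
opening: 0.0237
grasp_force: 60.0
```

```bash
python3 - <<'E'
from h import *
now()
E
```

```text
tray est in rack [0.0614 0.0006 0.0597] F rack [-7.1 -1.7  1.5] torque [-0.3   1.46 -0.12]
```

>>> {"fn": "servo_tool", "kwargs": {
  "motion": [
    [0,0,0,0,0,0,-0.3],
    [0,0,0,0,0,0,-0.3],
    [0,0,0,0,0,0,-0.3],
    [0,0,0,0,0,0,-0.3],
    [0,0,0,0,0,0,-0.3],
    [0,0,0,0,0,0,-0.3]
  ]
}}

```text
time_s: 17.35
tcp_pos: [0.5618, 0.0284, 0.0752]
eef_rot: [1.484, 1.922, -0.633]
wrist_force: [-0.3, -0.1, 1.3]
opening: 0.0599
grasp_force: 0.0
```

```bash
python3 - <<'E'
from h import *
now()
R=Ro.from_rotvec(get_state()["eef_rot"]); print("lean",R.as_matrix()[:,2])
E
```

```text
tray est in rack [ 0.0636 -0.0001  0.0597] F rack [ 0.  -0.3  1.3] torque [0.07 0.63 0.03]
lean [ 0.18327642 -0.69852724 -0.69171486]
```

>>> {"fn": "servo_tool", "kwargs": {
  "motion": [
    [0,0,0,0,0,-0.03,-0.3],
    [0,0,0,0,0,-0.05,-0.3],
    [0,0,0,0,0,-0.08,-0.3],
    [0,0,0,0,0,-0.08,-0.3],
    [0,0,0,0,0,-0.1,-0.3],
    [0,0,0,0,0,-0.1,-0.3],
    [0,0,0,0,0,-0.1,-0.3],
    [0,0,0,0,0,0,-0.3],
    [0,0,0,0,0,0,-0.3]
  ]
}}

```text
time_s: 18.25
tcp_pos: [0.5369, 0.1232, 0.1687]
eef_rot: [1.483, 1.923, -0.631]
wrist_force: [0.0, 0.2, -0.3]
opening: 0.0594
grasp_force: 0.0
```

```bash
python3 - <<'E'
from h import *
now()
b=capture("top")[:,:,::-1].copy(); a=capture("scene")[:,:,::-1].copy(); ims={"scene":a,"top":b}
C=np.array([(-.06,.093,.01),(.06,.093,.01),(.06,-.093,.01),(-.06,-.093,.01)])
out=[]
for n,r0,r1,c0,c1_ in(("scene",190,290,305,405),("top",120,220,280,380)):
    k=4; im=cv2.resize(ims[n][r0:r1,c0:c1_],None,fx=k,fy=k,interpolation=cv2.INTER_CUBIC)
    for z,col in((.06,(0,0,255)),(.145,(0,200,0))):
        p=(proj(n,wpts(wpts(C,.066,0,z,0),RACK[0],RACK[1],0,RACK[2]))-[c0,r0]+.5)*k-.5
        cv2.polylines(im,[p.round().astype(int)],True,col,1)
    out.append(im)
cv2.imwrite("pics/fin.png",np.hstack(out))
E
```

```text
tray est in rack [-3.450e-02 -1.000e-04  1.532e-01] F rack [-0.2  0.1 -0.3] torque [ 0.09  0.67 -0.03]
```

View pics/fin.png

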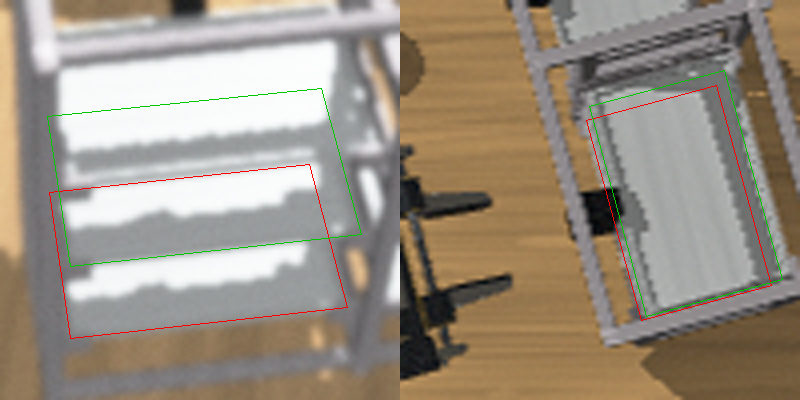

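```bash
python3 - <<'E'
from edge import *
im=cv2.cvtColor(capture("scene"),cv2.COLOR_RGB2GRAY).astype(float)
old=cv2.imread("pics/s4.png",0).astype(float)
for nm,I in(("now",im),("s4",old)):
  for z in(.06,.145):
    A,B=wpts(wpts([(.06,-.093,0),(.06,.093,0)],.066,0,z,0),RACK[0],RACK[1],0,RACK[2])
    p=proj("scene",np.array([A,B]))
    cs=np.arange(330,376,5)
    print(nm,z,[round(float(np.interp(c,p[:,0],p[:,1])),1) for c in cs[[0,4,8]]])
    for c in cs[[0,4,8]]:
        r=int(round(np.interp(c,p[:,0],p[:,1]))); print("  ",r-6,I[r-6:r+7,c-1:c+2].mean(1).round().astype(int).tolist())
E
```

```text
now 0.06 [275.3, 273.0, 270.8]
   269 [151, 152, 153, 150, 143, 133, 123, 118, 117, 117, 118, 119, 119]
   267 [154, 153, 152, 148, 141, 132, 125, 120, 119, 120, 119, 120, 119]
   265 [154, 155, 150, 146, 140, 129, 120, 116, 117, 118, 117, 118, 119]
now 0.145 [257.4, 255.2, 253.0]
   251 [151, 152, 153, 153, 168, 211, 238, 244, 244, 245, 246, 241, 223]
   249 [154, 154, 154, 157, 182, 223, 242, 246, 247, 248, 249, 244, 225]
   247 [155, 154, 152, 159, 199, 233, 246, 249, 250, 250, 248, 236, 197]
s4 0.06 [275.3, 273.0, 270.8]
   269 [168, 184, 188, 186, 187, 188, 187, 187, 189, 190, 190, 190, 191]
   267 [191, 203, 203, 203, 200, 199, 197, 195, 195, 195, 195, 194, 195]
   265 [188, 190, 188, 188, 188, 187, 189, 190, 189, 190, 191, 191, 190]
s4 0.145 [257.4, 255.2, 253.0]
   251 [151, 152, 151, 148, 141, 132, 123, 117, 117, 115, 117, 117, 116]
   249 [154, 153, 150, 147, 142, 135, 129, 125, 124, 125, 125, 125, 123]
   247 [155, 152, 150, 150, 159, 177, 186, 189, 188, 190, 189, 187, 187]
```

The new tray's back edge shows the same offset from the model as the home stock tray's (-1.4 px each), so it is home. I'm handing in.

```bash
python3 -c "
from plant import *
print(close_job())"
```

```text
the job is handed in; nothing more can be done
None
```

I put the tray home on the near bay's free low rails, let go of it, backed the gripper clear and handed the job in at about 18 s; no verdict was returned.

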